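# Shut and latch the model crate's gate

### The arm

A 6-joint arm with a two-finger parallel gripper is mounted at the origin on the work surface. World frame = base frame: x ahead of the robot, y to its left, z up, the work surface at z = 0. Lengths are in m, angles in rad, forces in N, time in s.
With the tool pointing down it reaches from about 0.35 to 0.775 m from the base axis. Payload 5.5 kg.
Tool frame: the origin (TCP) lies on the centre line of the jaws, within the pads' length; the fingertips stand 11 mm ahead of it and the grasp point (between the pads) lies 8 mm behind it (env.tip_extent is the distance from the TCP to the fingertips, in m); z points along the fingers, y is the line along which they close (so a half turn about z gives the same grasp; the last joint's range is limited). The gripper opens to 85 mm and grips with 20 to 120 N. Pads are 22 mm wide; open, the fingers measure 114 mm over their backs; the gripper's body (76 mm by 85 mm) begins 54 mm behind the grasp point. The pads swing forward as they close: fully open they stand 13 mm farther back than shut.
Start: joints at [1.149, 0.313, 0.046, 1.304, 0, 1.431], TCP at [0.16, 0.552, 0.205] pointing down, gripper open.
Joint ranges: [-2.76, 2.76], [-0.86, 1.69], [-1.03, 1.26], [-2.2, 2.34], [-1.47, 1.5], [-3.14, 3.14]. Speed limits (rad/s): [2.57, 2.57, 3.14, 3.14, 3.14, 3.14].

### API

Orientations are given as a unit quaternion [w, x, y, z].
In Python, from workcell import env gives the robot as it stands.
- The arm moves only by the shell command python3 -m jog 'ROWS' [FORCE]. ROWS is JSON, a list of rows, each a list of 5 numbers: the gripper's target within -1 to 1 (shut at 1, half-way at 0, fully open at -1), then the shift along the tool's x, y, z in m, then the turn about the tool's z in degrees. In form: [[fingers, tx, ty, tz, turn], ...]. A call has 1 to 5 rows; each row shifts and turns the commanded pose from where the row before left it, along the tool's axes as they then stand; what a row does not reach is not made up. A row lasts 1/12 s, in which the tool goes at most 41.7 mm and 7.16 degrees, less where a joint would pass 70% of its speed; a pose out of reach is approached as far as the arm can. A call is refused whole if a number of a shift passes 0.0417 or a number of a turn 7.16, either way. A call with a gripper value outside its range is refused whole. The fingers move at their own pace and stop on an object; FORCE is the grip in N (left out, the last holds). Time passes only in rows, so rows that do not move let the fingers close. It gives the time, the measured TCP pose, the force, the opening and the grip force at its end, in the units of the state.
- env.get_state(): the state, without advancing time (a new reading comes with each control period).
- env.read_camera(name): name is "scene" or "top" or "wrist"; returns a dict with "img" (400x640x3 uint8, red, green, blue), "fov_y" (degrees; the focal length in pixels is half the picture's height over the tangent of half this angle, whatever the lens; pixels are square), "cx", "cy" (the principal point, pixels), "T" (4x4, takes a point from camera to world coordinates). Camera axes: x right, y up, looking along -z (the intrinsics and any distortion apply to the point x, -y, -z); pixel columns grow to the right and rows downward; lengths in m; the calibration is good to about 2 mm. A picture is of the moment at which its call begins. There is no depth.
- env.hand_in(): hands the job in; it is judged then, once.
The state is a dict: "clock": time; "joint_pos": joint angles; "qvel": joint speeds; "tau": joint torques, N m; "tcp_pos": TCP position; "orientation": TCP orientation; "wrist_force": force on the tool from outside, world axes, zero at the start; "ft_torque": the same for the moment, N m; "finger_gap": finger opening in m; "grip_force": force on a finger pad.
Only numpy, scipy, OpenCV 4.12 (cv2) and the standard library are available. Lean on these libraries where they do the work, as an engineer would, in place of code of your own. Each camera call takes 0.05 s, during which the arm holds its last target. There are 200 camera calls.

### The job

The front gate of the plywood model crate stands ajar. Take its steel drop bar by the red tab, lift the bar over the lip of the catch while swinging the gate shut until the bar meets the rubber stop, then let it drop fully down between lip and stop, and let go. Work gently: never force the catch, and leave the model and the things around it as they are.

Things in the scene. Friction and masses are not known exactly. Their poses are not given: they have to be found in the camera images.
- crate: Open-topped plywood crate fixed on the table, 36 cm wide, 25 cm deep, walls 110 mm high, a contour model in it, its front a hinged gate of aluminium and clear plastic. Origin: on the table (height 0) below the middle of the shut gate. x: level, into the crate, square to the shut gate; y: along the shut gate, towards the hinge side (robot's left); z up.
- gate_hinge (a point): Point on the gate's upright hinge axis, 176 mm above the table (the height of the bar's pivot). In the crate's frame it lies at x 0, y +155 mm. The gate reaches 290 mm from it, is 14 mm thick, 160 mm high over the table, and opens towards the robot.
- gate (a joint): Gate angle about its upright hinge, rad: 0 is square across the crate, it grows as the free end swings out towards the robot; seen from above that is clockwise. Stiff enough to stay where it is left (about 0.5 N at the tab). It starts at 0.35 to 0.75 and turns freely from -0.08 to 1.2.
- latch_bar (a joint): Angle of the drop bar about its pivot on the gate, rad: 0 lying down level on the gate's top rail, it grows as the free end is lifted, in the gate's own upright plane; it ends at 0.25. The bar falls by its own weight (0.2 kg, about 2 N at the tab), slowed by a greasy pivot.
- bar_grip (a point): Middle of the red tab on the drop bar, the place to hold it: 160 mm from the bar's pivot along the bar and 38 mm above the bar's mid-height. The tab is upright, 12 mm thick like the bar, 32 mm long along it, and stands 50 mm above the bar's top (tab top 236 mm over the table when down). Both its faces are free from above.
- bar_tip (a point): Point on the bar's middle line, 297 mm from its pivot (327 mm from the hinge axis), the part that goes into the catch. The bar is flat steel, 12 mm thick across the gate, 20 mm high, lying along the gate's top (bar top 186 mm over the table). Its pivot is in the gate's mid-plane, 30 mm from the hinge axis, 176 mm high; it reaches 315 mm beyond the pivot, out past the gate's free edge.
- catch_post: Wooden post, 60 x 30 mm, 150 mm high, at the crate's right front corner (crate frame x 0, y -172 mm), carrying the catch on its top; origin on the table below its middle, axes as the crate's. The catch is clamped by hand anywhere up to 12 mm either way from the post's middle along x; this setting is not measured: it must be felt or seen. Never load the catch with more than 18 N.
- tower_a: Loose black model tower, 28 x 28 x 70 mm, standing in the crate on its floor; origin under its middle. Leave alone.
- tower_b: Loose pink model building, 50 x 22 x 40 mm, standing in the crate; origin under its middle. Leave alone.
- foam_a: Loose pink foam block, 170 x 90 x 70 mm, on the table to the left; origin under its middle. Leave alone.
- foam_b: Loose pink foam block, 120 x 80 x 50 mm, on the table to the left; origin under its middle. Leave alone.
- glue_a: Yellow glue bottle, 36 mm across, 125 mm high, standing on the right; origin under its middle. Leave alone.
- glue_b: A second yellow glue bottle, same size. Leave alone.
- knife: Black cutter knife lying on the right, about 180 mm long; origin under its middle. Leave alone.
- mug: White mug, 80 mm across, 90 mm high, standing on the right; origin under its middle. Leave alone.
- post_top (a point): Middle of the post top, 150 mm high. The catch here is 30 mm long along y. From the robot's side along x: a blunt steel lip 20 mm thick, top 188 mm high (22 mm above the lowered bar's underside; the bar clears it from 0.085 rad up), a 17.5 mm slot for the bar (its middle is the catch's middle), then a stop 248 mm high that a raised bar always meets; its rubber gives about 1 mm under a light push.

How it is judged:
On the way, in this order (a step that is already met when the one before it is completed fails the run):
1. the bar is lifted clear of the lip's height (over 0.085 rad) while the gate is still outside the catch (over 0.06 rad) (value of joint latch_bar above 0.085 rad and value of joint gate above 0.06 rad), for 0.1 s.
2. the bar lies fully down in the catch's slot (value of joint latch_bar below 0.025 rad and value of joint gate below 0.057 rad), for 0.2 s.
At the end, for the whole second after the job is handed in: The gate is shut (angle below 0.057 rad, at rest) with the bar fully down (below 0.025 rad) between the lip and the stop of the catch, and let go (all of step 2 and velocity of joint gate between -0.05 and 0.05 rad/s); the robot touches nothing.
It fails at once if the catch or its post is loaded with more than 18 N (contact force between catch_post and anything else above 18 N).
It fails at once if a model building in the crate is moved by more than 10 mm (distance of any of tower_a, tower_b from where it was at the start of the episode above 0.01 m).
It fails at once if a foam block, glue bottle, the knife or the mug is moved by more than 20 mm (distance of any of foam_a, foam_b, glue_a, glue_b, knife, mug from where it was at the start of the episode above 0.02 m).
It also fails if it takes over 38 s, if anything falls off the work surface, if the arm or the gripper's body presses on something with over 40 N, if the wrist force passes 120 N, or if a joint passes its speed limit or range.

## Working session

There is one attempt and no reset: what is moved stays moved. The work goes in short steps, Python scripts to look and compute and a shell command to move; the robot and the scene stay as the last step left them, time stands still between calls to the robot, and variables do not carry over. Pictures are saved under pics/ and viewed, at most 13 in all, crops included, and the job is handed in when it is done.

```bash
mkdir -p pics; ls
cat > h.py <<'E'
import numpy as np,cv2
from workcell import env
def cam(n,save=None):
    c=env.read_camera(n)
    if save: cv2.imwrite('pics/'+save,c['img'][:,:,::-1])
    return c
def ray(c,u,v):
    f=c['img'].shape[0]/2/np.tan(np.radians(c['fov_y'])/2)
    d=np.array([(u-c['cx'])/f,-(v-c['cy'])/f,-1]);T=np.array(c['T'])
    return T[:3,3],T[:3,:3]@d
def onz(c,u,v,z):
    o,d=ray(c,u,v);return o+d*(z-o[2])/d[2]
def proj(c,p):
    f=c['img'].shape[0]/2/np.tan(np.radians(c['fov_y'])/2);T=np.array(c['T'])
    q=T[:3,:3].T@(np.array(p)-T[:3,3]);return c['cx']+f*q[0]/-q[2],c['cy']-f*q[1]/-q[2]
E
python3 - <<'E'
from h import *
s=env.get_state()
for k in s: print(k,np.round(s[k],3))
for n in('scene','top'):
    c=cam(n,n+'0.png');print(n,c['fov_y'],c['cx'],c['cy'],[k for k in c],np.round(c['T'],3).tolist())
E
```

```text
pics
clock 0.0
joint_pos [ 1.149  0.314  0.045  1.304 -0.     1.431]
qvel [ 0.    -0.002 -0.001  0.001  0.    -0.001]
tau [-0.0000e+00 -4.8063e+01  2.9853e+01  2.0000e-02  0.0000e+00  0.0000e+00]
tcp_pos [0.16  0.552 0.204]
orientation [-0.     0.14   0.99  -0.001]
wrist_force [-0.726 -0.075 -0.007]
ft_torque [-0.024 -0.    -0.027]
grip_force 0.0
finger_gap 0.085
scene 47.75657021567951 319.484016904662 201.98834060561276 ['img', 'fov_y', 'cx', 'cy', 'T'] [[0.834, -0.342, 0.433, 1.139], [0.552, 0.506, -0.663, -0.87], [0.008, 0.792, 0.611, 0.942], [0.0, 0.0, 0.0, 1.0]]
top 47.41534982589445 324.94642089511956 198.8817311045789 ['img', 'fov_y', 'cx', 'cy', 'T'] [[-0.029, 0.982, -0.185, 0.272], [-1.0, -0.03, -0.003, -0.033], [-0.008, 0.185, 0.983, 1.607], [0.0, 0.0, 0.0, 1.0]]
```

View pics/top0.png

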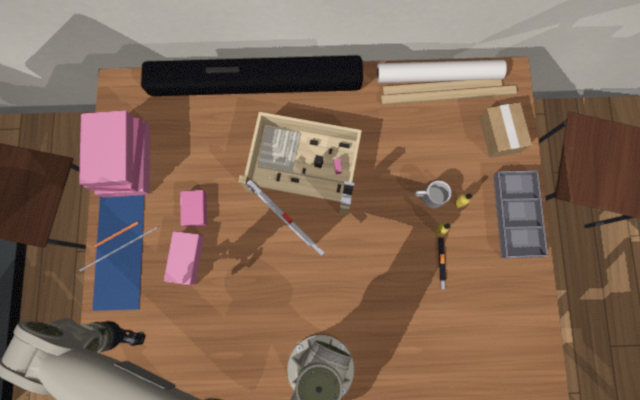

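View pics/scene0.png

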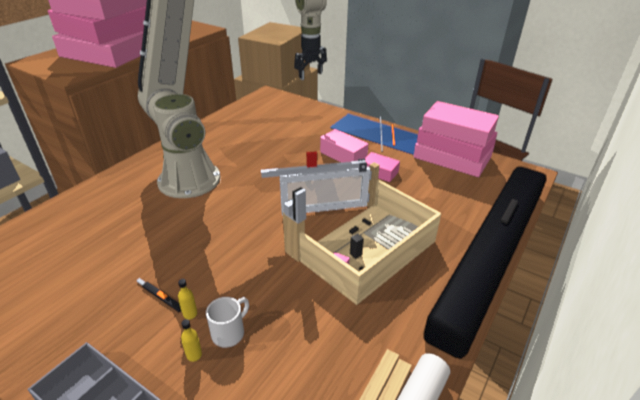

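The top view shows the crate with corners near (262,114), (361,130) and (350,203), the gate running from (248,183) to (322,252), the red tab at (288,217) and the catch near (347,190). In the scene view the tab is at (311,158) and the catch at (296,205). Next I'll enlarge the top view and get the masks.

Run:
```python
from h import *
def red(c):
    h=cv2.cvtColor(c['img'],cv2.COLOR_RGB2HSV)
    m=((h[...,0]<6)|(h[...,0]>174))&(h[...,1]>190)&(h[...,2]>80)
    n,l,st,ce=cv2.connectedComponentsWithStats(m.astype(np.uint8))
    return [(st[i].tolist(),ce[i].round(1).tolist()) for i in range(1,n) if st[i][4]>12]
t=cam('top');s=cam('scene')
print(red(t),red(s))
im=t['img'][100:265,230:370,::-1];cv2.imwrite('pics/crop.png',cv2.resize(im,None,fx=3.6,fy=3.6,interpolation=cv2.INTER_CUBIC))
```

```text
[] [([307, 152, 10, 14, 128], [311.4, 158.5])]
```

View pics/crop.png

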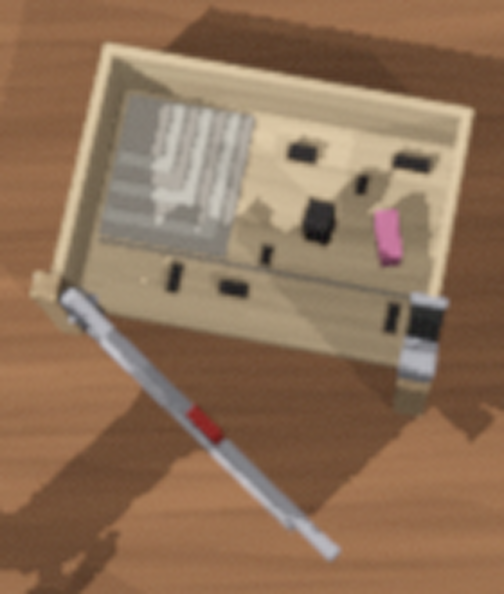

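The crop shows the crate's back rim corners at (108,45) and (472,108), and the bar from (70,295) to its end at (333,552). The tab is at (206,424), the lip top near (418,358) and the stop top near (430,301).

Run:
```python
from h import *
t=cam('top');s=cam('scene')
P=lambda u,v,z:onz(t,230+u/3.6-.4,100+v/3.6-.4,z)
bl,br=P(108,45,.11),P(472,108,.11)
e=P(333,552,.186);b0=P(72,295,.186)
tab=P(206,424,.225)
print('rim',bl.round(4),br.round(4),np.linalg.norm(bl-br))
print('bar',b0.round(4),e.round(4),np.linalg.norm(e-b0),'tab',tab.round(4))
# stereo tab
o1,d1=ray(s,311.4,158.5);o2,d2=ray(t,230+206/3.6-.4,100+424/3.6-.4)
A=np.stack([d1,-d2],1);k=np.linalg.lstsq(A,o2-o1,rcond=None)[0];print('st',o1+k[0]*d1,o2+k[1]*d2)
yc=(bl-br)[:2]/np.linalg.norm((bl-br)[:2]);xc=np.array([yc[1],-yc[0]])
u=(b0-e)[:2];u/=np.linalg.norm(u)
psi=np.arctan2(yc[1],yc[0]);print('crate yaw',psi-np.pi/2)
print('bar dir',np.arctan2(u[1],u[0])-np.pi/2,'gate ang',psi-np.arctan2(u[1],u[0]))
hin=e[:2]+u*.345;print('hinge',hin,'from tab',tab[:2]+.19*u)
R=np.stack([xc,yc],1)
org=hin-R@[0,.155];print('origin',org)
print('hinge from rim BL', (R.T@(bl[:2]-hin)))
for n,p in(('lip',P(418,358,.188)),('stop',P(430,301,.248)),('stopfront-top',P(427,311,.248)),('lipnear',P(416,376,.188)),('lipfar',P(420,342,.188)),('post',P(410,400,.15))):
    print(n,p.round(4),'crate',(R.T@(p[:2]-org)).round(4))
```

```text
rim [0.8676 0.1889 0.11  ] [ 0.7929 -0.159   0.11  ] 0.35586170681545376
bar [0.6037 0.2102 0.186 ] [ 0.3695 -0.0155  0.186 ] 0.3252570064790013 tab [0.4784 0.0891 0.225 ]
st [0.4805306  0.09032493 0.21066975] [0.48058396 0.09037066 0.21068175]
crate yaw -0.2114462238140713
bar dir -0.8037621037363304 gate ang 0.5923158799222591
hinge [0.61789227 0.22390756] from tab [0.61524351 0.22096419]
origin [0.58536178 0.07235966]
hinge from rim BL [0.25148338 0.01820846]
lip [ 0.537 -0.095  0.188] crate [-0.0121 -0.1738]
stop [ 0.5747 -0.1044  0.248 ] crate [ 0.0267 -0.1751]
stopfront-top [ 0.5661 -0.1015  0.248 ] crate [ 0.0177 -0.1741]
lipnear [ 0.521  -0.0927  0.188 ] crate [-0.0283 -0.1748]
lipfar [ 0.5513 -0.0973  0.188 ] crate [ 0.0023 -0.173 ]
post [ 0.5059 -0.0881  0.15  ] crate [-0.044  -0.1735]
```

```bash
python3 -m jog '[[-1,0,0,-0.04,0],[-1,0,0,-0.04,0],[-1,-0.029,-0.0237,-0.01,0],[-1,-0.029,-0.0237,-0.005,0],[-1,-0.029,-0.0237,-0.005,0]]' 25 | tail -c 300
python3 -m jog '[[-1,-0.029,-0.0237,0,0],[-1,-0.029,-0.0237,0,0],[-1,-0.029,-0.0237,0,0],[-1,-0.029,-0.0237,0,0],[-1,-0.029,-0.0237,0,0]]' >/dev/null
python3 -m jog '[[-1,-0.029,-0.0237,0,0],[-1,-0.029,-0.0237,0,0],[-1,-0.029,-0.0237,0,0],[-1,-0.029,-0.0237,0,0],[-1,-0.029,-0.0237,0,0]]' >/dev/null
python3 -m jog '[[-1,-0.029,-0.0237,0,0],[-1,-0.029,-0.0237,0,0],[-1,0,0,0,-6.7],[-1,0,0,0,-6.7],[-1,0,0,0,-6.7]]' >/dev/null
python3 -m jog '[[-1,0,0,0,-6.7],[-1,0,0,0,-6.7],[-1,0,0,0,-6.7],[-1,0,0,0,-6.7],[-1,0,0,0,-6.7]]' >/dev/null
python3 -m jog '[[-1,0,0,0,-6.4],[-1,0,0,0,0]]'
python3 - <<'E'
from h import *
c=cam('wrist','w1.png');s=env.get_state()
print(s['clock'],s['tcp_pos'],s['orientation'],s['joint_pos']);print(proj(c,[.4795,.0897,.236]))
E
```

```text
clock: 0.72
tcp_pos: [0.2243, 0.4596, 0.3065]
orientation: [0.001, 0.139, 0.99, 0.001]
wrist_force: [1.0, -0.3, -0.6]
finger_gap: 0.0852
grip_force: 0.0
clock: 2.55
tcp_pos: [0.4788, 0.0899, 0.3054]
orientation: [0.0, -0.375, 0.927, 0.0]
wrist_force: [0.5, 0.1, -0.4]
finger_gap: 0.0857
grip_force: 0.0
2.6 [0.47883231 0.08990497 0.30538357] [ 3.73281730e-06 -3.72377224e-01  9.28081462e-01  4.91276845e-05] [ 2.05829580e-02  1.31682140e-01  5.67125190e-02  1.49585442e+00
  9.45595482e-05 -7.42555340e-01]
(np.float64(324.4364278701223), np.float64(204.1906480101234))
```

View pics/w1.png

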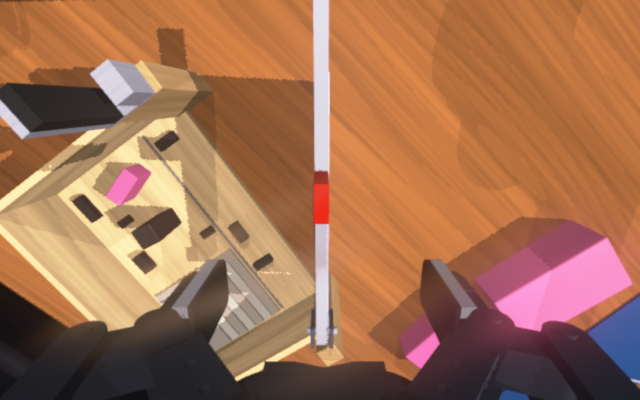

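The wrist view shows the bar vertical at column 321, with the tab at rows 172–223, the pivot clevis near (322,330) and the catch's lip and stop at upper left (lip near 125,85). I'll locate the tab and bar exactly.

Run:
```python
from h import *
c=cam('wrist');im=c['img'].astype(int);s=env.get_state()
r=(im[...,0]>120)&(im[...,1]<70)&(im[...,2]<70)
v,u=np.nonzero(r);k=(abs(u-321)<20)&(v>150)&(v<240);print('bright red',u[k].min(),u[k].max()+1,v[k].min(),v[k].max()+1,[im[y,321].tolist() for y in range(166,190,3)])
print('cam',np.round(c['T'],3).tolist())
def bar(row):
    x=im[row,295:350];w=np.nonzero((x.min(1)>140)&(np.ptp(x,axis=1)<40))[0]
    return 295+w.min(),295+w.max()+1
for row in(20,80,140,250,300):
    a,b=bar(row);p=onz(c,(a+b)/2,row,.186);print(row,a,b,p.round(4))
for vv in(172,185,223): print(vv,onz(c,321,vv,.236).round(4))
print('pivot?',onz(c,322,330,.19))
```

```text
bright red 313 329 172 224 [[222, 216, 227], [217, 208, 222], [144, 53, 44], [144, 50, 37], [147, 55, 42], [147, 56, 42], [217, 59, 43], [234, 60, 42]]
cam [[-0.691, -0.691, -0.212, 0.425], [0.723, -0.661, -0.202, 0.038], [-0.001, -0.293, 0.956, 0.474], [0.0, 0.0, 0.0, 1.0]]
20 313 328 [ 0.384 -0.006  0.186]
80 313 329 [0.4156 0.0247 0.186 ]
140 314 329 [0.4506 0.0586 0.186 ]
250 316 329 [0.5253 0.131  0.186 ]
300 316 330 [0.5648 0.1694 0.186 ]
172 [0.4633 0.0707 0.236 ]
185 [0.4705 0.0775 0.236 ]
223 [0.4923 0.0983 0.236 ]
pivot? [0.58906748 0.19120892 0.19      ]
```

```bash
python3 -m jog '[[-1,0,-0.003,0.035,0],[-1,0,0,0.035,0],[-1,0,0,0.027,0],[-1,0,0,0,0],[0.3,0,0,0,0]]' 25
python3 -m jog '[[0.5,0,0,0,0],[0.6,0,0,0,0],[0.7,0,0,0,0],[0.8,0,0,0,0],[1,0,0,0,0]]'
python3 -m jog '[[1,0,0,0,0],[1,0,0,0,0]]'
```

```text
clock: 3.07
tcp_pos: [0.4798, 0.0877, 0.2077]
orientation: [-0.001, -0.373, 0.928, 0.001]
wrist_force: [0.0, -0.3, -0.0]
finger_gap: 0.0752
grip_force: 0.0
clock: 3.48
tcp_pos: [0.4815, 0.0879, 0.2094]
orientation: [0.001, -0.373, 0.928, -0.0]
wrist_force: [-4.5, 5.0, 2.0]
finger_gap: 0.0123
grip_force: 3.0
clock: 3.65
tcp_pos: [0.4817, 0.0878, 0.2094]
orientation: [0.001, -0.373, 0.928, -0.0]
wrist_force: [-0.4, 0.1, 4.7]
finger_gap: 0.0093
grip_force: 24.7
```

```bash
python3 -m jog '[[1,-0.001,0,-0.006,0],[1,-0.0015,0,-0.006,0],[1,-0.0025,0,-0.006,0],[1,-0.0025,0,-0.0055,0],[1,0,0,0,0]]'
python3 -m jog '[[1,0,0,0,0],[1,0,0,0,0]]'
python3 - <<'E'
from h import *
cam('wrist','w2.png');s=env.get_state();print(s['joint_pos'],s['tcp_pos'],s['orientation'])
c=cam('scene');cv2.imwrite('pics/s2.png',cv2.resize(c['img'][120:300,200:460,::-1],None,fx=3,fy=3,interpolation=cv2.INTER_CUBIC))
E
```

```text
clock: 4.07
tcp_pos: [0.487, 0.0931, 0.2328]
orientation: [0.0, -0.374, 0.928, -0.0]
wrist_force: [0.7, -0.3, -0.7]
finger_gap: 0.0003
grip_force: 0.0
clock: 4.23
tcp_pos: [0.4859, 0.0928, 0.2316]
orientation: [-0.001, -0.373, 0.928, 0.0]
wrist_force: [0.5, 1.0, 0.9]
finger_gap: -0.0001
grip_force: 0.0
[ 2.63054164e-02  1.51262711e-01 -9.92643890e-02  1.32139119e+00
 -1.62897993e-04 -7.38964642e-01] [0.48583615 0.09275762 0.23152308] [-5.54155114e-04 -3.73366220e-01  9.27683860e-01  1.19358368e-04]
```

View pics/s2.png

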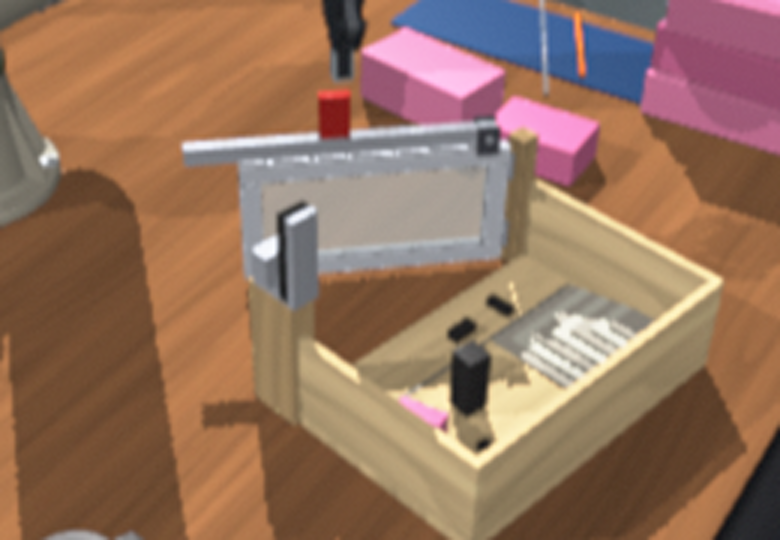

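The bar is still down: the tab is at crop (335,112), and the closed fingertips hang beyond and above it at (343,75). The grip slipped off, so I'm checking the offset.

Run:
```python
from h import *
s=cam('scene')
print('tip at px, expected',proj(s,[.4859,.0928,.2205]),'seen',(314.3,146))
print('on z=.2205',onz(s,314.3,146,.2205))
for p in([.4814,.0879,.236],):print('tab top proj',proj(s,p),'seen',(200+335/3,120+93/3))
o,d=ray(s,314.3,146)
k=((np.array([.4859,.0928])-o[:2])@d[:2])/(d[:2]@d[:2]);print('z at closest',o+k*d)
```

```text
tip at px, expected (np.float64(313.32480744736245), np.float64(155.8984167378985)) seen (314.3, 146)
on z=.2205 [0.45575911 0.14268228 0.2205    ]
tab top proj (np.float64(311.1571452843675), np.float64(151.73996652090008)) seen (311.6666666666667, 151.0)
z at closest [0.48831099 0.09442638 0.2548975 ]
```

View pics/w2.png

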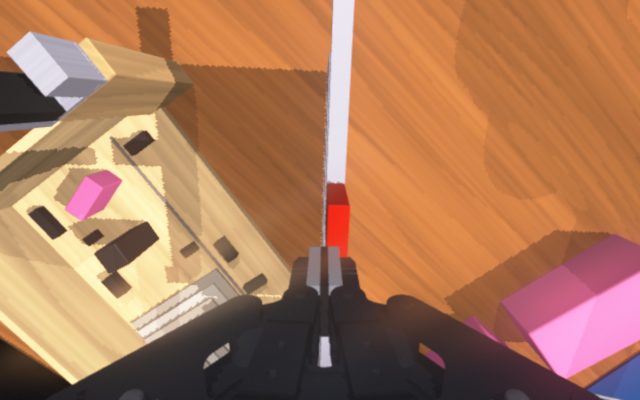

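The wrist view shows the shut fingertips at (325,250), with the tab at (338,180–255) ahead of them and right of centre. The tips look higher than the nominal TCP implies, so I'll triangulate the fingertip from the two views.

Run:
```python
from h import *
print(env.tip_extent)
w=cam('wrist');s=cam('scene');st=env.get_state();p=st['tcp_pos'];print(p,st['finger_gap'])
for dz in(.011,0,-.012,-.023,-.035): print(dz,np.round(proj(w,[p[0],p[1],p[2]-dz]),1),np.round(proj(s,[p[0],p[1],p[2]-dz]),1))
o1,d1=ray(s,314.3,146);o2,d2=ray(w,325,249)
k=np.linalg.lstsq(np.stack([d1,-d2],1),o2-o1,rcond=None)[0];print(o1+k[0]*d1,o2+k[1]*d2)
# tab & bar in wrist
for q in((338,205,.236),(345,10,.186),(333,170,.186)): print(q,onz(w,*q).round(4))
```

```text
0.011
[0.48608219 0.09280651 0.23168228] -0.00021191802083832733
0.011 [325.4 233.8] [313.4 155.9]
0 [325.5 241.4] [313.4 152.7]
-0.012 [325.5 250.8] [313.4 149.3]
-0.023 [325.6 260.6] [313.4 146.1]
-0.035 [325.8 272.8] [313.4 142.6]
[0.48782501 0.09514681 0.25438397] [0.48309562 0.08950667 0.25094709]
(338, 205, 0.236) [0.4653 0.0819 0.236 ]
(345, 10, 0.186) [0.3883 0.0145 0.186 ]
(333, 170, 0.186) [0.4602 0.075  0.186 ]
```

Both views put the real fingertips about 25 mm above nominal, so the pads only nipped the tab's top edge. I'll rise, open, remeasure the bar, and go deeper next time.

```bash
cat > m.py <<'E'
from h import *
from scipy.spatial.transform import Rotation as Ro
def meas(save=None):
    c=cam('wrist',save);im=c['img'].astype(int);s=env.get_state()
    r=(im[...,0]>185)&(im[...,1]<90)&(im[...,2]<90)
    n,l,st,ce=cv2.connectedComponentsWithStats(r[:290].astype(np.uint8));i=1+st[1:,4].argmax();print('tab top face',st[i],ce[i])
    tc=onz(c,*ce[i],.236);pts=[]
    for row in range(5,int(st[i][1])-25,10):
        x=im[row,260:400];w=np.nonzero((x.min(1)>140)&(np.ptp(x,axis=1)<45))[0]
        if len(w)>5: pts.append(onz(c,260+(w.min()+w.max())/2,row,.186))
    pts=np.array(pts);vx,vy,x0,y0=cv2.fitLine(pts[:,:2].astype(np.float32),cv2.DIST_HUBER,0,.01,.01).ravel()
    if vx<0:vx,vy=-vx,-vy
    R=Ro.from_quat(np.r_[s['orientation'][1:],s['orientation'][0]]).as_matrix();e=tc-s['tcp_pos']
    print('clock',s['clock'],'tab',tc.round(4),'bar deg',np.degrees(np.arctan2(vy,vx)),'tool -x deg',np.degrees(np.arctan2(-R[1,0],-R[0,0])),'err in tool x,y',(R.T@e)[:2].round(4),'tcpz',s['tcp_pos'][2])
    print('hinge',tc[:2]+.19*np.array([vx,vy]))
E
python3 -m jog '[[1,0,0,-0.03,0],[0,0,0,-0.035,0],[-1,0,0,-0.01,0],[-1,0,0,0,0],[-1,0,0,0,0]]'
python3 -m jog '[[-1,0,0,0,0],[-1,0,0,0,0],[-1,0,0,0,0]]' >/dev/null
python3 -c "import m;m.meas('w3.png')"
```

```text
clock: 4.9
tcp_pos: [0.4868, 0.0929, 0.3072]
orientation: [0.001, -0.373, 0.928, -0.0]
wrist_force: [-0.1, -0.3, 0.2]
finger_gap: 0.0483
grip_force: 0.0
tab top face [325 174  17  42 619] [333.27786753 194.6720517 ]
clock 5.2 tab [0.4763 0.0923 0.236 ] bar deg 41.614723 tool -x deg 43.85550437841925 err in tool x,y [0.0072 0.0061] tcpz 0.3058363542675544
hinge [0.61831979 0.21852874]
```

```bash
python3 -m jog '[[-1,0.007,0.006,0.03,0],[-1,0,0,0.03,2.2],[-1,0,0,0.03,0],[-1,0,0,0.02,0],[-1,0,0,0.021,0]]'
python3 -m jog '[[0,0,0,0,0],[0,0,0,0,0],[0,0,0,0,0]]'
python3 - <<'E'
from h import *
w=cam('wrist')['img'][100:400,170:470];s=cam('scene')['img'][110:210,260:360]
cv2.imwrite('pics/a4.png',np.hstack([w,cv2.resize(s,(300,300),interpolation=cv2.INTER_CUBIC)])[:,:,::-1])
E
```

```text
clock: 5.62
tcp_pos: [0.4761, 0.0924, 0.1739]
orientation: [-0.001, -0.356, 0.935, 0.0]
wrist_force: [0.9, -0.1, 0.1]
finger_gap: 0.0852
grip_force: 0.0
clock: 5.87
tcp_pos: [0.4777, 0.0925, 0.1768]
orientation: [0.0, -0.356, 0.935, -0.0]
wrist_force: [0.1, -0.4, 0.1]
finger_gap: 0.0516
grip_force: 0.0
```

View pics/a4.png

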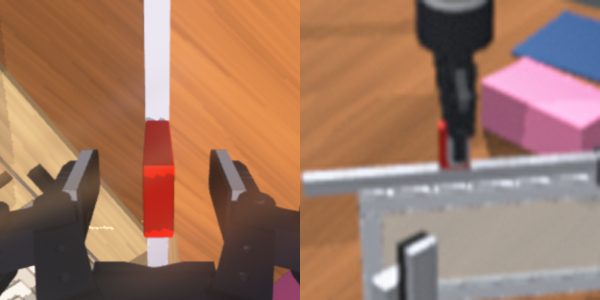

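The left panel shows the open pads straddling the tab centrally. The right panel shows the fingertips just above the bar's top, slightly towards the pivot, so I'll shift a little and close.

```bash
python3 -m jog '[[0,0.004,0,0,0],[0.6,0,0,0,0],[0.7,0,0,0,0],[0.85,0,0,0,0],[1,0,0,0,0]]' 30
python3 -m jog '[[1,0,0,0,0],[1,0,0,0,0],[1,0,0,0,0]]'
python3 -m jog '[[1,-0.001,0,-0.006,0],[1,-0.0015,0,-0.006,0],[1,-0.0025,0,-0.006,0],[1,-0.0025,0,-0.0055,0],[1,0,0,0,0]]'
python3 - <<'E'
from h import *
w=cam('wrist')['img'][100:400,170:470];s=cam('scene')['img'][110:210,230:330]
cv2.imwrite('pics/a5.png',np.hstack([w,cv2.resize(s,(300,300),interpolation=cv2.INTER_CUBIC)])[:,:,::-1])
E
```

```text
clock: 6.38
tcp_pos: [0.4741, 0.09, 0.1765]
orientation: [0.0, -0.356, 0.935, 0.0]
wrist_force: [-1.8, 0.5, 4.3]
finger_gap: 0.0115
grip_force: 33.8
clock: 6.63
tcp_pos: [0.4741, 0.0899, 0.1764]
orientation: [0.0, -0.356, 0.935, 0.0]
wrist_force: [-2.6, -0.1, 5.0]
finger_gap: 0.0116
grip_force: 34.1
clock: 7.05
tcp_pos: [0.48, 0.0952, 0.1998]
orientation: [-0.0, -0.356, 0.935, 0.0]
wrist_force: [-0.3, 2.0, -3.2]
finger_gap: 0.012
grip_force: 32.0
```

View pics/a5.png

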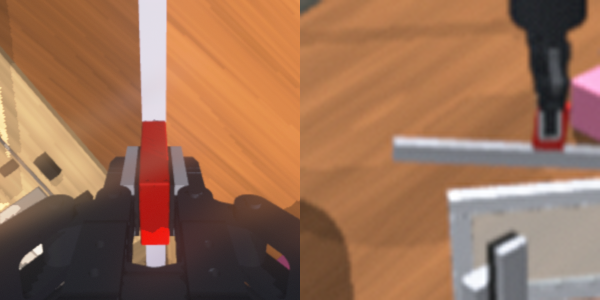

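The bar is held and lifted: it sits clearly above the gate rail, with the tab firmly between the pads. Now I'll swing it on an arc about the hinge.

```bash
R='' ; python3 -m jog '[[1,-0.0001,-0.004,0,-1.25],[1,-0.0002,-0.0081,0,-2.5],[1,-0.0002,-0.0081,0,-2.5],[1,-0.0002,-0.0081,0,-2.5],[1,-0.0002,-0.0081,0,-2.5]]'
python3 -m jog '[[1,-0.0002,-0.0081,0,-2.5],[1,-0.0002,-0.0081,0,-2.5],[1,-0.0002,-0.0081,0,-2.5],[1,-0.0002,-0.0081,0,-2.5],[1,0,0,0,0]]'
python3 - <<'E'
from h import *
c=cam('wrist','w6.png');s=env.get_state();p=s['tcp_pos'];q=s['orientation']
a=np.degrees(2*np.arctan2(q[2],q[1]))-180
v=np.array([.618,.219])-p[:2];print('bar ang tool',a,'hinge ang',np.degrees(np.arctan2(v[1],v[0])),np.linalg.norm(v),s['ft_torque'],s['finger_gap'])
E
```

```text
clock: 7.57
tcp_pos: [0.5068, 0.0706, 0.1991]
orientation: [0.0, -0.447, 0.895, 0.001]
wrist_force: [2.2, 5.5, -4.0]
finger_gap: 0.0115
grip_force: 31.5
clock: 7.98
tcp_pos: [0.5351, 0.0532, 0.1988]
orientation: [0.001, -0.522, 0.853, 0.001]
wrist_force: [0.4, 5.8, -4.0]
finger_gap: 0.0118
grip_force: 33.5
bar ang tool 62.90167095133657 hinge ang 63.187989138645555 0.18533231715054083 [ 1.13862744 -0.15123022  0.39052639] 0.011883780555350713
```

View pics/w6.png

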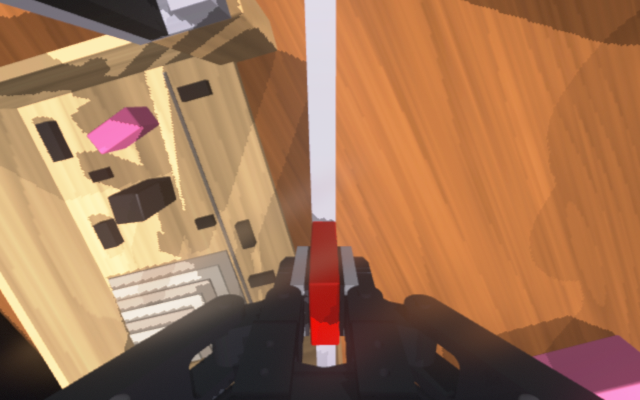

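The bar is still held and lifted, now at about 63° with the catch at upper left (lip 190,15). About 15° remain, so I'll continue and slow down near the stop.

```bash
python3 -m jog '[[1,-0.0006,-0.0081,0,-2.5],[1,-0.0006,-0.0081,0,-2.5],[1,-0.0002,-0.0081,0,-2.5],[1,-0.0001,-0.0049,0,-1.5],[1,0,0,0,0]]'
python3 -m jog '[[1,-0.0001,-0.0032,0,-1.0],[1,-0.0001,-0.0032,0,-1.0],[1,0,-0.0016,0,-0.5],[1,0,0,0,0]]'
python3 - <<'E'
from h import *
c=cam('wrist');s=env.get_state();p=s['tcp_pos'];q=s['orientation']
a=np.degrees(2*np.arctan2(q[2],q[1]))-180
v=np.array([.618,.219])-p[:2];print('bar ang tool',a,'hinge ang',np.degrees(np.arctan2(v[1],v[0])),np.linalg.norm(v),s['wrist_force'],s['ft_torque'],s['finger_gap'])
t=cam('scene')['img'][130:230,250:350]
cv2.imwrite('pics/a7.png',np.hstack([cv2.resize(c['img'][:250,80:400],(480,375)),cv2.resize(t,(300,375),interpolation=cv2.INTER_CUBIC)])[:,:,::-1])
E
```

```text
clock: 8.45
tcp_pos: [0.5615, 0.0427, 0.199]
orientation: [-0.0, -0.587, 0.81, 0.0]
wrist_force: [-1.1, 3.2, -2.4]
finger_gap: 0.0116
grip_force: 32.5
clock: 8.78
tcp_pos: [0.5691, 0.0406, 0.1992]
orientation: [-0.0, -0.605, 0.796, 0.0]
wrist_force: [-0.9, 4.0, -3.2]
finger_gap: 0.0116
grip_force: 31.7
bar ang tool 74.41035544148167 hinge ang 74.63897327365493 0.18497537065407946 [-0.24292279  4.6394725  -4.5791707 ] [0.67165953 0.08717365 0.35338081] 0.011380166876171976
```

View pics/a7.png

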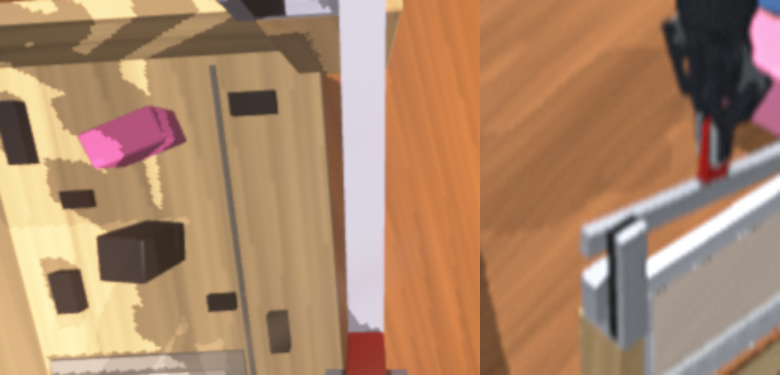

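The bar hangs raised above the lip and the stop is still a little way off. I'll feel forward slowly.

```bash
python3 -m jog '[[1,0,-0.0013,0,-0.4],[1,0,-0.0013,0,-0.4],[1,0,-0.0013,0,-0.4],[1,0,0,0,0]]'; python3 -m jog '[[1,0,-0.0013,0,-0.4],[1,0,-0.0013,0,-0.4],[1,0,0,0,0]]'
```

```text
clock: 9.22
tcp_pos: [0.573, 0.0396, 0.1993]
orientation: [0.0, -0.613, 0.79, 0.0]
wrist_force: [-0.2, 5.6, -4.7]
finger_gap: 0.0115
grip_force: 31.8
clock: 9.47
tcp_pos: [0.5755, 0.039, 0.1993]
orientation: [0.0, -0.619, 0.786, 0.0]
wrist_force: [-0.2, 6.0, -4.7]
finger_gap: 0.0115
grip_force: 31.7
```

```bash
python3 -m jog '[[1,-0.0004,-0.001,0,-0.3],[1,-0.0004,-0.001,0,-0.3],[1,0,0,0,0]]'; python3 -m jog '[[1,0,-0.001,0,-0.3],[1,0,-0.001,0,-0.3],[1,0,0,0,0]]'
```

```text
clock: 9.72
tcp_pos: [0.5776, 0.0386, 0.1995]
orientation: [-0.0, -0.623, 0.783, -0.0]
wrist_force: [-1.5, 1.6, -3.0]
finger_gap: 0.0116
grip_force: 32.4
clock: 9.97
tcp_pos: [0.5796, 0.0382, 0.1995]
orientation: [-0.0, -0.627, 0.779, -0.0]
wrist_force: [-1.9, 1.2, -2.5]
finger_gap: 0.0114
grip_force: 32.6
```

```bash
python3 -m jog '[[1,0,-0.001,0,-0.3],[1,0,0,0,0]]'; python3 -m jog '[[1,0,-0.001,0,-0.3],[1,0,0,0,0]]'
```

```text
clock: 10.13
tcp_pos: [0.5806, 0.038, 0.1995]
orientation: [-0.0, -0.629, 0.778, -0.0]
wrist_force: [-2.7, 0.3, -1.0]
finger_gap: 0.0115
grip_force: 32.7
clock: 10.3
tcp_pos: [0.5816, 0.0379, 0.1995]
orientation: [-0.0, -0.631, 0.776, -0.0]
wrist_force: [-2.4, 0.5, -1.7]
finger_gap: 0.0112
grip_force: 32.8
```

```bash
python3 -m jog '[[1,0,-0.0008,0,-0.25],[1,0,0,0,0]]'; python3 -m jog '[[1,0,-0.0008,0,-0.25],[1,0,0,0,0]]'
```

```text
clock: 10.47
tcp_pos: [0.5823, 0.0377, 0.1995]
orientation: [-0.0, -0.632, 0.775, -0.0]
wrist_force: [-3.2, -1.8, -0.8]
finger_gap: 0.0119
grip_force: 32.8
clock: 10.63
tcp_pos: [0.5824, 0.0377, 0.1995]
orientation: [-0.001, -0.634, 0.773, 0.0]
wrist_force: [-4.6, -1.2, -1.0]
finger_gap: 0.0118
grip_force: 31.8
```

```bash
python3 -m jog '[[1,0,-0.0008,0,-0.25],[1,0,0,0,0]]'
```

```text
clock: 10.8
tcp_pos: [0.5824, 0.0377, 0.1994]
orientation: [-0.001, -0.636, 0.772, 0.001]
wrist_force: [-7.3, -0.7, 1.4]
finger_gap: 0.0117
grip_force: 31.4
```

Run:
```python
from h import *
c=cam('wrist');t=cam('top')
cv2.imwrite('pics/a8.png',np.hstack([cv2.resize(c['img'][:160,160:400],(480,320)),cv2.resize(t['img'][160:225,310:375],(320,320),interpolation=cv2.INTER_CUBIC)])[:,:,::-1])
print(env.get_state()['wrist_force'],env.get_state()['ft_torque'])
```

```text
[-7.87048269 -0.43300632 -0.31294737] [-0.27618664  1.34126409  0.09883605]
```

View pics/a8.png

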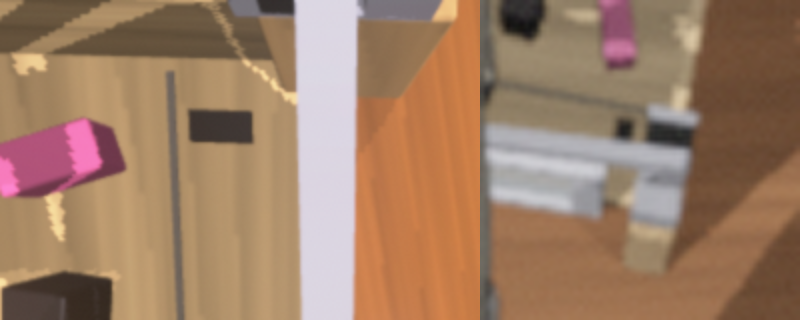

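The bar is over the slot against the stop: the TCP halted at x 0.5824 while the force grew to −8 N. I'll ease off by about 1.5 mm at the tip to centre it, then lower.

```bash
python3 -m jog '[[1,0,0.0008,0,0.25],[1,0,0.0008,0,0.25],[1,0,0.0008,0,0.25],[1,0,0,0,0]]'; python3 -m jog '[[1,0.002,0,0.005,0],[1,0.0015,0,0.004,0],[1,0,0,0,0]]'
```

```text
clock: 11.23
tcp_pos: [0.5815, 0.0379, 0.1995]
orientation: [-0.0, -0.631, 0.776, -0.0]
wrist_force: [-3.4, -3.3, -0.4]
finger_gap: 0.0115
grip_force: 32.8
clock: 11.48
tcp_pos: [0.5808, 0.0342, 0.1898]
orientation: [-0.0, -0.63, 0.776, -0.0]
wrist_force: [-2.4, -3.9, 2.0]
finger_gap: 0.0114
grip_force: 33.7
```

```bash
python3 -m jog '[[1,0.0006,0,0.002,0],[1,0.0006,0,0.002,0],[1,0,0,0,0]]'; python3 -m jog '[[1,0.0006,0,0.002,0],[1,0,0,0,0]]'
```

```text
clock: 11.73
tcp_pos: [0.5806, 0.033, 0.1862]
orientation: [-0.0, -0.63, 0.776, -0.0]
wrist_force: [-3.3, -4.2, 2.6]
finger_gap: 0.0118
grip_force: 33.9
clock: 11.9
tcp_pos: [0.5806, 0.0324, 0.1843]
orientation: [-0.0, -0.63, 0.776, -0.0]
wrist_force: [-3.2, -5.0, 2.3]
finger_gap: 0.0117
grip_force: 33.9
```

```bash
python3 -m jog '[[1,0.001,0,0.002,0],[1,0.001,0,0.002,0],[1,0,0,0,0]]'; python3 -m jog '[[1,0.0005,0,0.002,0],[1,0,0,0,0]]'
```

```text
clock: 12.15
tcp_pos: [0.58, 0.0311, 0.1799]
orientation: [0.0, -0.631, 0.776, 0.0]
wrist_force: [-1.7, -2.2, 0.8]
finger_gap: 0.0117
grip_force: 33.1
clock: 12.32
tcp_pos: [0.5798, 0.0306, 0.178]
orientation: [-0.0, -0.631, 0.776, 0.0]
wrist_force: [-2.4, -2.7, 1.1]
finger_gap: 0.012
grip_force: 33.0
```

Down to about 0.01 rad with no vertical resistance. I'll let go gently and rise.

```bash
python3 -m jog '[[0.8,0,0,0,0],[0.6,0,0,0,0],[0.4,0,0,0,0],[0.2,0,0,0,0],[0,0,0,0,0]]' 20; python3 -m jog '[[0,0,0,0,0],[0,0,0,0,0],[0,0,0,-0.02,0],[0,0,0,-0.035,0],[0,0,0,-0.035,0]]'; python3 -m jog '[[0,0,0,-0.035,0],[0,0,0,0,0],[0,0,0,0,0]]'
python3 - <<'E'
from h import *
c=cam('wrist');t=cam('scene')
cv2.imwrite('pics/a9.png',np.hstack([cv2.resize(c['img'][:250,80:400],(400,312)),cv2.resize(t['img'][130:230,260:388],(400,312),interpolation=cv2.INTER_CUBIC)])[:,:,::-1])
E
```

```text
clock: 12.73
tcp_pos: [0.5802, 0.0309, 0.1784]
orientation: [0.0, -0.631, 0.776, -0.0]
wrist_force: [-1.0, -0.1, 0.1]
finger_gap: 0.0423
grip_force: 0.0
clock: 13.15
tcp_pos: [0.5787, 0.0308, 0.2682]
orientation: [-0.001, -0.631, 0.776, 0.001]
wrist_force: [1.5, -0.1, 1.2]
finger_gap: 0.0424
grip_force: 0.0
clock: 13.4
tcp_pos: [0.5813, 0.0306, 0.3061]
orientation: [0.002, -0.631, 0.776, -0.002]
wrist_force: [-0.1, 0.4, 0.1]
finger_gap: 0.0427
grip_force: 0.0
```

View pics/a9.png

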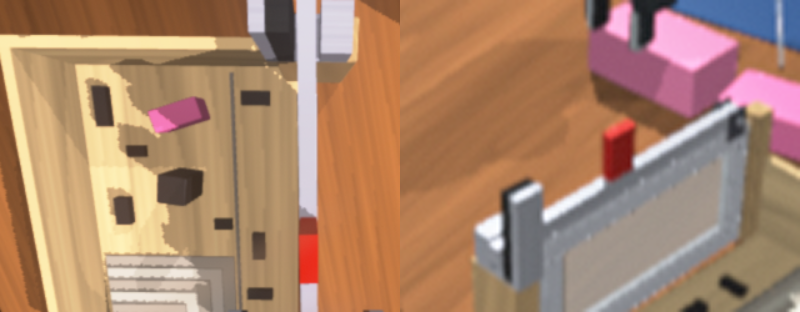

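The wrist view shows the bar between the stop (270,30) and the lip (338,25). The scene view shows it lying flat on the gate rail behind the lip, with the gripper clear, so I'm handing in.

```bash
python3 -m jog '[[0,0,0,0,0],[0,0,0,0,0],[0,0,0,0,0],[0,0,0,0,0],[0,0,0,0,0]]' >/dev/null; python3 -c "
from workcell import env
print(env.hand_in())"
```

```text
the job is handed in; nothing more can be done
None
```

The gate is shut, the drop bar lies fully down between the lip and the stop, and the gripper has let go and is clear; I handed the job in at about 14 s of the allowed 38 s (no verdict was returned), after a first grip that slipped off the tab and swung the gate about 2° further open.

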